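# Lock the rest post of a ganache cutter

### The arm

A 6-joint arm with a two-finger parallel gripper is mounted at the origin on the work surface. World frame = base frame: x ahead of the robot, y to its left, z up, the work surface at z = 0. Lengths are in m, angles in rad, forces in N, time in s.
With the tool pointing down it reaches from about 0.3 to 0.875 m from the base axis. Payload 4.2 kg.
Tool frame: the origin (TCP) lies at the very end of the fingers, on their centre line; the grasp point (between the pads) lies 19 mm behind it (grip_depth is the distance from the TCP to the grasp point, in m); z points along the fingers, y is the line along which they close (so a half turn about z gives the same grasp; the last joint's range is limited). The gripper opens to 85 mm and grips with 20 to 120 N. Pads are 22 mm wide; open, the fingers measure 114 mm over their backs; the gripper's body (76 mm by 85 mm) begins 54 mm behind the grasp point. The pads swing forward as they close: fully open they stand 13 mm farther back than shut.
Start: joints at [-0.02, 0.32, 1.565, -0, 1.257, -0.02], TCP at [0.575, 0, 0.231] pointing down, gripper open.
Joint ranges: [-3.11, 3.11], [-0.84, 2.01], [0.21, 2.61], [-1.34, 4.49], [0.05, 2.63], [-2.56, 2.56]. Speed limits (rad/s): [2.57, 2.57, 3.14, 3.14, 3.14, 3.14].

### API

Orientations are given as [roll, pitch, yaw] about the fixed x, y, z axes, in that order (R = Rz(yaw) Ry(pitch) Rx(roll)).
In Python, from bench import read_state, read_camera, hand_in, grip_depth gives the robot as it stands. The module is installed in compiled form; this text tells all that it offers.
- The arm moves only by the tool arm_command, never from a script. Its argument "motion" is a list of rows, each an object with "rot": the turn, a rotation vector about the tool's x, y, z in rad, a list of three; "travel": the shift along the tool's x, y, z in mm, a list of three; "hand": the finger opening in mm, from 0 to 85.4. In form: [{"rot": [rx, ry, rz], "travel": [tx, ty, tz], "hand": hand}, ...]. A call has 1 to 12 rows; each row is the pose to reach, as a shift and turn from the pose commanded when the call began, along the tool's axes at that moment; what a row does not reach only later rows make up. A row lasts 1/8 s, in which the tool goes at most 62.5 mm and 10.7 degrees, less where a joint would pass 70% of its speed; a pose out of reach is approached as far as the arm can. A call with a gripper value outside its range is refused whole. The fingers move at their own pace and stop on an object; the grip force is fixed at half the most. Time passes only in rows, so rows that repeat a pose let the fingers close. It gives the time, the measured TCP pose, the force, the opening and the grip force at its end, in the units of the state.
- read_state(): the state, without advancing time (a new reading comes with each control period).
- read_camera(name): name is "scene" or "side" or "wrist"; returns a dict with "pixels" (400x640x3 uint8, red, green, blue), "range_z" (400x640 float32, m along the optical axis (not along the pixel's ray), 0 where there is no reading), "fx", "fy", "cx", "cy" (pixels), "k1" (the pictures are not rectified: a ray, as slopes to the right and down, at radius r is drawn at 1 + k1 r^2 times it, then the intrinsics apply), "pose" (4x4, takes a point from camera to world coordinates). Camera axes: x right, y down, z forward; pixel columns grow to the right and rows downward; lengths in m; the calibration is good to about 2 mm. A picture is of the moment at which its call begins.
- hand_in(): hands the job in; it is judged then, once.
The state is a dict: "time_s": time; "joints": joint angles; "joint_velocities": joint speeds; "effort": joint torques, N m; "ee_pos": TCP position; "orientation": TCP orientation; "contact_force": force on the tool from outside, world axes, zero at the start; "wrist_torque": the same for the moment, N m; "finger_gap": opening from 0.0 (shut) to 1.0 (fully open); "finger_force": force on a finger pad.
Only numpy, scipy, OpenCV 4.12 (cv2) and the standard library are available. Lean on these libraries where they do the work, as an engineer would, in place of code of your own. Each camera call takes 0.05 s, during which the arm holds its last target. There are 200 camera calls.

### The job

The wire cutter's left rest post carries a round adjusting collar with two spanner flats, whose height is already right, and above it a tall hexagon locknut that is still loose. Take the larger spanner and slide its jaw onto the collar's flats so that it lies flat on the cutter's side shelf with its handle beside the hinge lug, which will stop it from turning, then turn the locknut clockwise (seen from above) until it is tight, without letting the collar creep round. Leave the spanner sitting on the collar, and leave the other things on the bench as they lie.

Things in the scene. Friction and masses are not known exactly. Their poses are not given: they have to be found in the camera images.
- cutter: Wire cutter's bed, fixed on the bench: aluminium base 280 (x) by 465 mm (y), white slats, flat shelf left and right. Origin: bench height, on the axis of the left rest post. x along the left shelf to the hinge lug, y to the left, z up. Left shelf: top at z = 22 mm, x -75 to 205, y -55 (side of the slats, top z = 48) to 45 mm. Post: threaded stud 16 mm thick, top z = 75. Right post: already locked.
- lug_face (a point): Left hinge lug: aluminium block with rounded top on the left shelf, x 135 to 175 and y -55 to -15 mm of the cutter, 52 mm high over the shelf. This point: middle of its face that looks to the left (x 155, y -15 mm), 5 mm over the shelf. It stops a spanner handle that points along the shelf from turning clockwise.
- adjuster_mid (a point): Centre of the adjusting collar below the locknut: round steel, 34 mm across, with two parallel spanner flats 24 mm apart, z = 22 to 36.5 mm of the cutter, on the post's axis. Axes turn with it: z up, y square to the flats. Its x starts 0 to 0.08 rad anticlockwise of the cutter's x, so a spanner handle along this x clears the lug. Turns easily (0.1 N m), goes with the locknut unless held.
- adjuster_rim (a point): Point on the collar's rim, 17 mm from the post's axis along the collar's own x: shows whether it has turned.
- locknut_mid (a point): Centre of the upper nut, the locknut: a tall steel hexagon, 24 mm across flats and 24 mm high, from z = 37 to 61 mm of the cutter, on the post's axis. Its axes turn with it: y is square to a pair of flats, x points at a corner. It can be pinched across any pair of flats from above; the post stands 14 mm out above it.
- locknut (a joint): Angle of the locknut on the collar, rad, growing as it is turned clockwise seen from above (tighter): it starts between 0.3 and 0.7 and is tight, at a hard stop, at 1.4. Turning it takes about 0.3 N m before the stop. Its height does not change noticeably.
- spanner_grip (a point): The larger spanner: steel, open-ended, for 24 mm, jaw in line with the handle, 204 mm long, 0.24 kg, lying flat on the bench. This point: on its straight shank (20 mm wide, 9 mm thick) where it balances, 4.5 mm over its flat underside. x points along the shank to the handle's end, away from the jaw; z up. Head 55 mm wide, 10 mm thick.
- spanner_jaw (a point): Centre of the larger spanner's jaw, where the collar's centre comes to lie when the spanner is home: 80 mm from spanner_grip along -x, 5 mm over the underside. The jaw opening is 25.5 mm wide (33.5 mm at its flared tips) and opens to the spanner's -x; its tips are 14 mm beyond this point, its throat 18 mm behind it.
- spanner_end (a point): End of the larger spanner's handle, 110 mm from spanner_grip along +x.
- small_spanner_mid (a point): Middle of a smaller steel open-ended spanner (137 mm long, shank 13 mm wide, for 15 mm, too small here), lying on the bench; the two spanners may have changed places. To be left alone.
- scraper_mid (a point): Middle of a loose steel dough scraper, 110 by 150 mm, with a black round grip along one edge. To be left alone.
- bowl: Loose steel mixing bowl, 170 mm wide and 75 mm high; origin under its middle. To be left alone.
Mind the look-alikes: they are no part of the job. What is shaped like the part that bears spanner_grip but orange is not meant.

How it is judged:
On the way, in this order (a step that is already met when the one before it is completed fails the run):
1. the larger spanner is on the collar, flat and down on the side shelf, handle towards the hinge lug, with the locknut not yet tight (horizontal distance between spanner_jaw and adjuster_mid below 0.008 m and z of spanner_jaw in the frame of cutter below 0.032 m and angle between spanner_grip's own z axis and vertical below 0.09 rad and x of spanner_end in the frame of cutter above 0.16 m and value of joint locknut below 1.2 rad), for 0.2 s.
2. the locknut is tight while the spanner is on the collar (value of joint locknut above 1.33 rad and horizontal distance between spanner_jaw and adjuster_mid below 0.008 m and z of spanner_jaw in the frame of cutter below 0.032 m), for 0.2 s.
At the end, for the whole second after the job is handed in: Locknut within 0.07 rad of its stop; collar turned less than 0.3 rad (rim 5.5 mm); larger spanner flat on the shelf (tilt under 0.09 rad, at most 5 mm up), jaw within 8 mm of the collar, handle towards the lug; small spanner, scraper and bowl moved less than 40 mm (all of step 2 and distance of adjuster_rim from where it was at the start of the episode below 0.0055 m and angle between spanner_grip's own z axis and vertical below 0.09 rad and x of spanner_end in the frame of cutter above 0.16 m and distance of each of small_spanner_mid, scraper_mid, bowl from where it was at the start of the episode below 0.04 m); the robot touches nothing.
It fails at once if the collar has crept round by more than about 0.3 rad (distance of adjuster_rim from where it was at the start of the episode above 0.0055 m).
It fails at once if the small spanner, scraper or bowl was moved by more than 40 mm (distance of any of small_spanner_mid, scraper_mid, bowl from where it was at the start of the episode above 0.04 m).
It also fails if it takes over 61 s, if anything falls off the work surface, if the arm or the gripper's body presses on something with over 40 N, if the wrist force passes 120 N, or if a joint passes its speed limit or range.

## Working session

There is one attempt and no reset: what is moved stays moved. The work goes in short steps, Python scripts to look and compute and a tool call to move; the robot and the scene stay as the last step left them, time stands still between calls to the robot, and variables do not carry over. Pictures are saved under pics/ and viewed, at most 12 in all, crops included, and the job is handed in when it is done.

Besides the shell and the picture viewer there is one more tool, called after "Emit:" as a command line: name --argument value ..., lists and objects as JSON in quotes. arm_command: Moves the arm, as the interface text tells. Its arguments: {"type":"object","properties":{"motion":{"type":"array"}},"required":["motion"]}

```bash
mkdir -p pics
cat > h.py <<'E'
import numpy as np, cv2
from bench import read_state, read_camera, hand_in, grip_depth
def K(c): return np.array([[c['fx'],0,c['cx']],[0,c['fy'],c['cy']],[0,0,1.]]), np.array([c['k1'],0,0,0,0.])
def rays(c,uv):
    k,d=K(c); p=cv2.undistortPointsIter(np.float64(uv).reshape(-1,1,2),k,d,None,None,(3,50,1e-9)).reshape(-1,2)
    return np.c_[p,np.ones(len(p))]
def onplane(c,uv,z):
    T=np.array(c['pose']); r=rays(c,uv)@T[:3,:3].T; o=T[:3,3]
    return o+r*((z-o[2])/r[:,2])[:,None]
def cloud(c):
    v,u=np.mgrid[0:400,0:640]; r=rays(c,np.c_[u.ravel(),v.ravel()])
    T=np.array(c['pose']); P=(r*c['range_z'].reshape(-1,1))@T[:3,:3].T+T[:3,3]
    P[c['range_z'].ravel()==0]=np.nan
    return P.reshape(400,640,3)
def proj(c,P):
    T=np.array(c['pose']); q=(np.atleast_2d(P)-T[:3,3])@T[:3,:3]
    q=q[:,:2]/q[:,2:]; q=q*(1+c['k1']*(q**2).sum(1,keepdims=True)); return q*[c['fx'],c['fy']]+[c['cx'],c['cy']]
def save(n,im): cv2.imwrite('pics/'+n+'.png',cv2.cvtColor(im,cv2.COLOR_RGB2BGR))
E
python3 - <<'E'
from h import *
import pickle
D={n:read_camera(n) for n in ('scene','side','wrist')}
pickle.dump(D,open('d0.pkl','wb'))
for n in D: save(n+'0',D[n]['pixels']); print(n,np.round(D[n]['pose'],3).tolist(),D[n]['fx'],D[n]['k1'])
print(read_state(),grip_depth)
E
```

```text
scene [[-0.774, 0.502, -0.385, 0.982], [0.633, 0.613, -0.472, 0.817], [-0.001, -0.61, -0.793, 1.137], [0.0, 0.0, 0.0, 1.0]] 519.162417487195 -0.1466635613981921
side [[-0.785, -0.453, 0.422, -0.015], [-0.619, 0.569, -0.541, 0.807], [0.005, -0.686, -0.727, 0.878], [0.0, 0.0, 0.0, 1.0]] 417.6430038682828 -0.11117013594133496
wrist [[1.0, 0.003, -0.002, 0.574], [0.002, -0.965, -0.262, 0.066], [-0.002, 0.262, -0.965, 0.373], [0.0, 0.0, 0.0, 1.0]] 295.79987823684206 0.017198249556876294
{'time_s': 0.15, 'joints': array([-1.99870903e-02,  3.20160082e-01,  1.56539825e+00, -2.37622766e-05,
        1.25738011e+00, -2.00033962e-02]), 'joint_velocities': array([-0.00012859, -0.00133293, -0.00249733,  0.00163706,  0.00048492,
       -0.00105598]), 'effort': array([-9.13009580e-05, -4.15840280e+01, -2.34345907e+01, -1.12702321e-04,
        5.94026569e-03, -2.51738534e-06]), 'ee_pos': array([5.74648141e-01, 8.02693019e-06, 2.30666969e-01]), 'orientation': array([-3.14024668e+00, -4.32828173e-06,  1.57081997e+00]), 'contact_force': array([-0.39496044, -0.36751289, -0.38529864]), 'wrist_torque': array([ 0.01044241, -0.07989978, -0.0207075 ]), 'finger_force': 0.0, 'finger_gap': 0.9998701642116141} 0.0187
```

View pics/scene0.png

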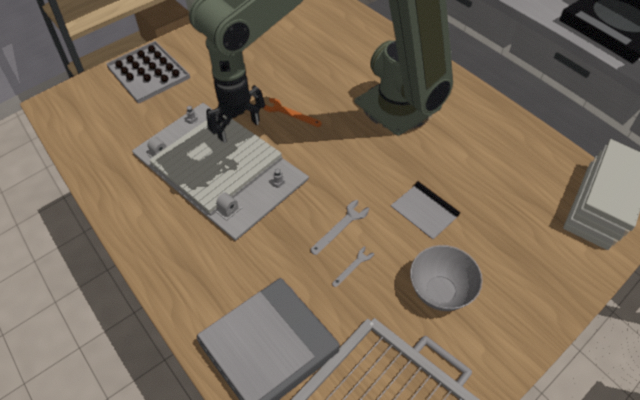

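View pics/side0.png

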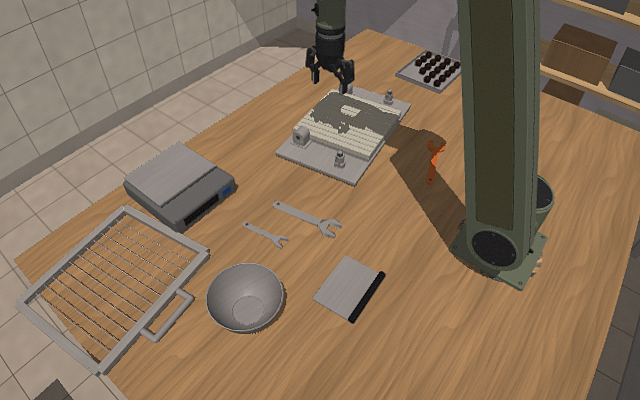

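The scene view shows the larger spanner with its end near (316,248) and its jaw near (357,210). The small spanner is at (352,267), the left post at (278,178) and the lug at (227,203). In the side view the spanner runs (278,205) to (335,228), with the post at (340,157) and the lug at (300,133).

```bash
cat > m.py <<'E'
from h import *
import pickle
D=pickle.load(open('d0.pkl','rb'))
for n,box in (('scene',(305,195,375,258)),('side',(268,195,345,242))):
    c=D[n]; hsv=cv2.cvtColor(c['pixels'],cv2.COLOR_RGB2HSV)
    x0,y0,x1,y1=box; m=np.zeros((400,640),np.uint8); m[y0:y1,x0:x1]=(hsv[y0:y1,x0:x1,1]<70)*255
    k,l,s,_=cv2.connectedComponentsWithStats(m); i=1+np.argmax(s[1:,4]); m=(l==i)
    v,u=np.nonzero(m); P=onplane(c,np.c_[u,v],0.009)[:,:2]
    mu,ev,_=cv2.PCACompute2(P,None); a=ev[0]; w=(P-mu)@a
    # head = wide side
    q=(P-mu)@ev[1]
    wid=lambda t:np.ptp(q[np.abs(w-t)<.004])
    W=[(round(t,3),round(wid(t),4),round((q[np.abs(w-t)<.004].max()+q[np.abs(w-t)<.004].min())/2,4)) for t in np.arange(w.min()+.005,w.max(),.012)]
    print(n,s[i],'mean',mu,'axis',a,'ext',w.min(),w.max(),np.ptp(w)); print(W)
    Q=cloud(c); print('heights',np.nanpercentile(Q[m][:,2],[10,50,90]))
    # cloud: post top & lug
    z=Q[...,2]; reg=np.zeros_like(m)
    if n=='scene': reg[160:195,265:292]=1
    else: reg[145:170,328:352]=1
    for lo,hi in ((.055,.064),(.068,.08)):
        t=reg&(z>lo)&(z<hi)&(Q[...,1]>-.2); p=Q[t]; print(lo,t.sum(),p.mean(0) if len(p) else '', np.ptp(p,axis=0) if len(p) else '')
    t=(z>.019)&(z<.026)&(Q[...,0]>.3); t=cv2.morphologyEx(t.astype(np.uint8),cv2.MORPH_OPEN,np.ones((3,3)))
    k,l,s,_=cv2.connectedComponentsWithStats(t)
    for i in np.argsort(-s[1:,4])[:3]+1:
        p=Q[l==i]; r=cv2.minAreaRect(np.float32(p[:,:2]*1000)); print('shelf',s[i],r,p.mean(0))
E
python3 m.py
```

```text
scene [310 200  59  55 709] mean [[0.45804549 0.24780541]] axis [0.98709098 0.16016056] ext -0.09842199997512761 0.10951834607233887 0.20794034604746647
[(np.float64(-0.093), np.float64(0.0498), np.float64(-0.0018)), (np.float64(-0.081), np.float64(0.0558), np.float64(-0.0006)), (np.float64(-0.069), np.float64(0.0597), np.float64(-0.0004)), (np.float64(-0.057), np.float64(0.0533), np.float64(0.0009)), (np.float64(-0.045), np.float64(0.0347), np.float64(0.0023)), (np.float64(-0.033), np.float64(0.0224), np.float64(0.0006)), (np.float64(-0.021), np.float64(0.0244), np.float64(-0.0002)), (np.float64(-0.009), np.float64(0.0222), np.float64(-0.001)), (np.float64(0.003), np.float64(0.0222), np.float64(-0.0007)), (np.float64(0.015), np.float64(0.0221), np.float64(-0.0004)), (np.float64(0.027), np.float64(0.022), np.float64(-0.0001)), (np.float64(0.039), np.float64(0.0238), np.float64(-0.0008)), (np.float64(0.051), np.float64(0.0238), np.float64(-0.0006)), (np.float64(0.063), np.float64(0.0237), np.float64(-0.0004)), (np.float64(0.075), np.float64(0.0236), np.float64(-0.0001)), (np.float64(0
[... 1989 characters left out ...]
.0002))]
heights [0.00237597 0.00856216 0.01098543]
0.055 34 [0.49837444 0.04065082 0.05913108] [0.0256499  0.0232664  0.00775082]
0.068 17 [0.50066561 0.03736165 0.07270248] [0.01405168 0.01353137 0.00749548]
shelf [ 295  146   70   36 1078] ((537.3734741210938, 35.76811218261719), (220.3438262939453, 102.69145965576172), 7.920665740966797) [0.53026187 0.04363872 0.02187694]
shelf [353  87  23  14 167] ((657.08203125, -337.71240234375), (56.24290466308594, 100.8759765625), 86.456298828125) [ 0.6570401  -0.337407    0.02176624]
shelf [392  99  18  11 117] ((515.84423828125, -357.08795166015625), (59.54172897338867, 63.683929443359375), 23.52553939819336) [ 0.52040643 -0.35511959  0.02184297]
```

Run:
```python
from h import *
import pickle
D=pickle.load(open('d0.pkl','rb'))
a=cv2.resize(D['scene']['pixels'][150:260,200:380],None,fx=4.4,fy=4.4,interpolation=cv2.INTER_CUBIC)[:300]
b=cv2.resize(D['side']['pixels'][115:245,260:400],None,fx=4,fy=4,interpolation=cv2.INTER_CUBIC)[:300]
s=np.zeros((600,800,3),np.uint8); s[:300,:a.shape[1]]=a[:, :800]; s[300:,:b.shape[1]]=b
save('crop0',s)
```

```text
(no output)
```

View pics/crop0.png

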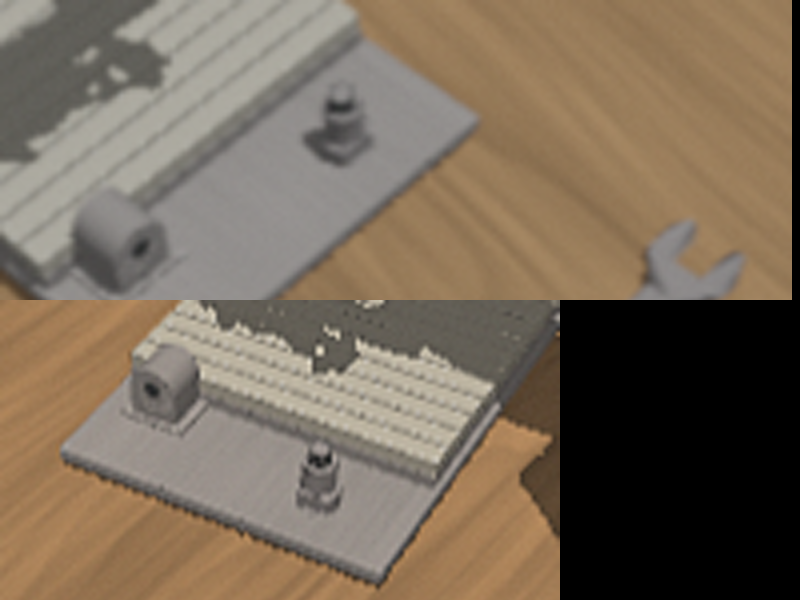

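The crop shows the left post with the nut at about (278,178) in the scene view and the spanner jaw opening towards -x. The spanner's yaw is about 0.16 rad, close to the final pose. I'll move above its grip point with the wrist camera on the jaw side.

Emit:
arm_command --motion '[{"rot":[0,0,-1.732],"travel":[248,-121,60],"hand":60},{"rot":[0,0,-1.732],"travel":[248,-121,60],"hand":60},{"rot":[0,0,-1.732],"travel":[248,-121,60],"hand":60},{"rot":[0,0,-1.732],"travel":[248,-121,60],"hand":60},{"rot":[0,0,-1.732],"travel":[248,-121,60],"hand":60},{"rot":[0,0,-1.732],"travel":[248,-121,60],"hand":60},{"rot":[0,0,-1.732],"travel":[248,-121,60],"hand":60},{"rot":[0,0,-1.732],"travel":[248,-121,60],"hand":60},{"rot":[0,0,-1.732],"travel":[248,-121,60],"hand":60},{"rot":[0,0,-1.732],"travel":[248,-121,60],"hand":60},{"rot":[0,0,-1.732],"travel":[248,-121,60],"hand":60},{"rot":[0,0,-1.732],"travel":[248,-121,60],"hand":60}]'

```text
time_s: 1.65
ee_pos: [0.4539, 0.248, 0.1712]
orientation: [-3.142, -0.0, -2.981]
contact_force: [-0.2, -0.7, 0.1]
finger_gap: 0.701
finger_force: 0.0
```

Run:
```python
from h import *
import pickle
c=read_camera('wrist'); pickle.dump(c,open('w1.pkl','wb')); save('w1',c['pixels']); print(read_state()['ee_pos'],read_state()['orientation'])
print(proj(c,[[.454,.248,.009],[.375,.235,.009],[.501,.038,.075]]))
```

```text
[0.45396648 0.24794125 0.17123436] [-3.14150173e+00 -1.10434805e-04 -2.98095763e+00]
[[317.90045467 184.73486981]
 [317.87342258 104.88199405]
 [ 61.51177999 215.81335891]]
```

View pics/w1.png

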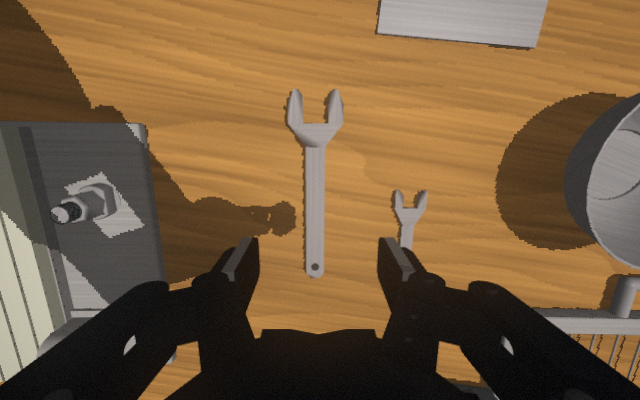

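The wrist view shows the big spanner with tips at (296,91) and (336,91) and its end at (315,276). The small one is about 90 px to the right, clear of the fingers if I open to about 45 mm. The post and collar are at left.

Run:
```python
from h import *
import pickle
c=pickle.load(open('w1.pkl','rb'))
hsv=cv2.cvtColor(c['pixels'],cv2.COLOR_RGB2HSV); m=np.zeros((400,640),np.uint8)
m[80:285,280:350]=(hsv[80:285,280:350,1]<80)*255
k,l,s,_=cv2.connectedComponentsWithStats(m); i=1+np.argmax(s[1:,4]); v,u=np.nonzero(l==i); print(s[i])
uv=np.c_[u,v]; P=onplane(c,uv,.0095)[:,:2]
sh=(v>160)&(v<270); vx,vy,x0,y0=cv2.fitLine(np.float32(P[sh]),cv2.DIST_L2,0,.01,.01).ravel()
a=np.array([vx,vy],float); a*=np.sign(a[0]); p0=np.array([x0,y0],float); w=(P-p0)@a
g=p0+a*((w.max()-.110)); g2=p0+a*(w.min()+.094)
print('yaw',np.arctan2(a[1],a[0]),'len',np.ptp(w),'grip',g,g2)
st=read_state(); e=st['ee_pos']; psi=st['orientation'][2]
R=np.array([[np.cos(psi),np.sin(psi)],[np.sin(psi),-np.cos(psi)]])
print('tool shift mm',1000*((g+g2)/2-e[:2])@R)
Q=cloud(c); print(np.nanmedian(Q[l==i][:,2]))
t=(Q[...,2]>.068)&(Q[...,2]<.08); t[:,150:]=0; t[300:]=0; t[:150]=0; print(t.sum(),np.nanmean(Q[t],0))
```

```text
[ 287   89   56  189 4222]
yaw 0.1569149097708873 len 0.20271918786983312 grip [0.45255097 0.24439291] [0.45381604 0.24459306]
tool shift mm [ 1.3244228  -3.27863487]
0.009292334170816763
403 [0.49980132 0.03759405 0.07358097]
```

Emit:
arm_command --motion '[{"rot":[0,0,0.004],"travel":[1,-3,60],"hand":45},{"rot":[0,0,0.004],"travel":[1,-3,115],"hand":45},{"rot":[0,0,0.004],"travel":[1,-3,150],"hand":45},{"rot":[0,0,0.004],"travel":[1,-3,163],"hand":45},{"rot":[0,0,0.004],"travel":[1,-3,168.5],"hand":45},{"rot":[0,0,0.004],"travel":[1,-3,168.5],"hand":10},{"rot":[0,0,0.004],"travel":[1,-3,168.5],"hand":10},{"rot":[0,0,0.004],"travel":[1,-3,168.5],"hand":10},{"rot":[0,0,0.004],"travel":[1,-3,168.5],"hand":10},{"rot":[0,0,0.004],"travel":[1,-3,168.5],"hand":10}]'

```text
time_s: 2.95
ee_pos: [0.4545, 0.2454, 0.0043]
orientation: [3.141, 0.003, -2.984]
contact_force: [-1.1, -0.6, 6.9]
finger_gap: 0.207
finger_force: 59.2
```

Emit:
arm_command --motion '[{"rot":[0,0,0],"travel":[0,0,-20],"hand":10},{"rot":[0,0,0],"travel":[0,0,-60],"hand":10},{"rot":[0,0,0],"travel":[-20,-30,-100],"hand":10},{"rot":[0,0,0],"travel":[-45,-70,-120],"hand":10},{"rot":[0,0,0],"travel":[-75,-115,-120],"hand":10},{"rot":[0,0,0],"travel":[-105,-160,-120],"hand":10},{"rot":[0,0,0],"travel":[-130,-195,-120],"hand":10},{"rot":[0,0,0],"travel":[-143,-213,-120],"hand":10},{"rot":[0,0,0],"travel":[-143,-213,-120],"hand":10}]'

```text
time_s: 4.08
ee_pos: [0.6283, 0.0562, 0.1224]
orientation: [3.141, -0.001, -2.986]
contact_force: [0.0, 0.8, -2.3]
finger_gap: 0.203
finger_force: 59.2
```

Run:
```python
from h import *
import pickle
c=read_camera('wrist'); pickle.dump(c,open('w2.pkl','wb')); save('w2',c['pixels']); s=read_state(); print(s['ee_pos'],s['orientation'],s['finger_gap'],s['contact_force'])
```

```text
[0.62737976 0.05714258 0.12242545] [ 3.14075816e+00 -1.54560337e-03 -2.98505390e+00] 0.20727209072649788 [-0.67483351  0.78911383 -1.64264952]
```

View pics/w2.png

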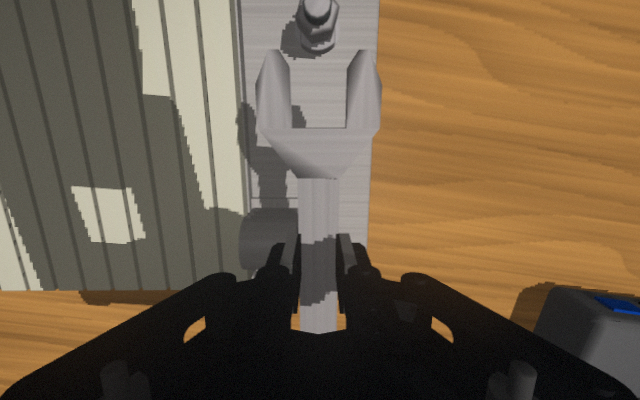

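The spanner is held level and in line. Its tips are at (272,55) and (363,55), the nut is at (318,30) above them, and the shelf's outer edge is near column 374. Next I'll get the cutter yaw from that edge and the spanner's pose in the hand.

```bash
cat > m2.py <<'E'
from h import *
import pickle
c=pickle.load(open('w2.pkl','rb')); Q=cloud(c); hsv=cv2.cvtColor(c['pixels'],cv2.COLOR_RGB2HSV)
def line(P):
    vx,vy,x,y=cv2.fitLine(np.float32(P[:,:2]),cv2.DIST_HUBER,0,1e-4,1e-4).ravel().astype(float); s=np.sign(vx); return np.arctan2(vy*s,vx*s),np.array([x,y])
E=[]
for r in list(range(2,45))+list(range(140,240)):
    w=np.nonzero(hsv[r,340:400,1]>90)[0]
    if len(w): E.append((340+w[0]-.5,r))
P=onplane(c,E,.022); yw,p=line(P); print('wrist edge yaw',yw,p)
D=pickle.load(open('d0.pkl','rb'))
post=np.array([.5003,.0378])
def off(yw,p): n=np.array([-np.sin(yw),np.cos(yw)]); return (p-post)@n
print('edge offset from post (45)',off(yw,p))
for n in ('scene','side'):
    d=D[n]; h=cv2.cvtColor(d['pixels'],cv2.COLOR_RGB2HSV)[...,1]
    # predicted edge points, refine along normal
    E=[]
    for t in np.arange(-60,195,3):
        b=post+t/1000*np.array([np.cos(.15),np.sin(.15)])
        o=np.arange(30,60,.4); X=b+o[:,None]/1000*np.array([-np.sin(.15),np.cos(.15)])
        uv=proj(d,np.c_[X,np.full(len(o),.022)]); val=cv2.remap(h,np.float32(uv[:,:1]),np.float32(uv[:,1:]),1).ravel().astype(float)
        i=np.argmax(np.gradient(cv2.GaussianBlur(val[:,None],(1,9),0).ravel())); E.append(X[i])
    y,p=line(np.array(E)); print(n,'edge yaw',y,'offset',off(y,p))
# spanner in hand
z=Q[...,2]; m=(z>.105)&(z<.14); m[:, :250]=0; m[:,385:]=0; m[230:]=0; m[:45]=0
m=cv2.morphologyEx(m.astype(np.uint8),cv2.MORPH_OPEN,np.ones((3,3)))>0
S=Q[m]; A=np.c_[S[:,:2]-S[:,:2].mean(0),np.ones(len(S))]; f,*_=np.linalg.lstsq(A,S[:,2],rcond=None); print('plane',f,m.sum())
sh=m.copy(); sh[:185]=0; zt=np.median(z[sh]); y,p=line(Q[sh]); a=np.array([np.cos(y),np.sin(y)]); 
w=(S[:,:2]-p)@a; q=(S[:,:2]-p)@np.array([-a[1],a[0]])
print('shank z',zt,'yaw',y,'tip w',w.min(),'jaw',p+a*(w.min()+.014),'grip',p+a*(w.min()+.094),'q',q.min(),q.max())
st=read_state(); print(st['ee_pos'],st['orientation'][2]+np.pi)
t=(z>.069)&(z<.08); t[:,:290]=0; t[:,345:]=0; t[45:]=0; print('post top',t.sum(),Q[t].mean(0),np.ptp(Q[t],axis=0))
E
python3 m2.py
```

```text
wrist edge yaw 0.1547700775842972 [0.57570386 0.09215204]
edge offset from post (45) 0.042078648408971374
scene edge yaw 0.15437765229646067 offset 0.04930118848517313
side edge yaw 0.15177824291624933 offset 0.05616521531442204
plane [-0.0118149  -0.00189566  0.12779702] 11139
shank z 0.12704532126475912 yaw -0.4143485217233427 tip w -0.0677230172410709 jaw [0.5519804  0.07451205] grip [0.6252107  0.04230456] q -0.05512947635961871 0.01450362202531386
[0.62737976 0.05714258 0.12242545] 0.15653875102943493
post top 535 [0.50358645 0.0356233  0.07429664] [0.01116454 0.01655782 0.0082305 ]
```

```bash
cat >> m2.py <<'E'
print('----')
psi=.1565; a=np.array([np.cos(psi),np.sin(psi)]); n=np.array([-a[1],a[0]]); e=st['ee_pos'][:2]
w=(S[:,:2]-e)@a; q=(S[:,:2]-e)@n
print('tip',np.percentile(w,[0,.3,1]),'lateral head',np.percentile(q,[.2,99.8]))
far=w<np.percentile(w,.3)+.01; print('tips: ',[ (round(q[far&(k)].min(),4),round(q[far&k].max(),4)) for k in (q<0,q>0)], np.median(S[far][:,2]))
for P in ([.5003,.0378],[.5036,.0356]): d=np.array(P)-e; print('post rel',d@a,d@n)
t=(z>.054)&(z<.064); t[:,:290]=0; t[:,350:]=0; t[60:]=0; d=Q[t][:,:2]-e; print('nut top',t.sum(),(d@a).min(),(d@a).max(),(d@n).min(),(d@n).max())
t=(z>.069)&(z<.08); t[:,:290]=0; t[:,345:]=0; t[45:]=0; d=Q[t][:,:2]-e; print('stud',(d@a).min(),(d@a).max(),(d@n).min(),(d@n).max())
E
python3 m2.py | sed -n '/----/,$p'
```

```text
----
tip [-0.09386878 -0.09330143 -0.09220282] lateral head [-0.02840362  0.02640532]
tips:  [(np.float64(-0.027), np.float64(-0.0138)), (np.float64(0.0118), np.float64(0.0252))] 0.12815508742745563
post rel -0.12854147266240634 0.0007007117377267132
post rel -0.12562469873322704 -0.0019867461402800313
nut top 724 -0.13543068691080637 -0.11557028990104042 -0.015568754177554454 0.011608931790644953
stud -0.1303498596777374 -0.12033998430098004 -0.010176400328908134 0.0062430809608595445
```

Emit:
arm_command --motion '[{"rot":[0,0,-0.0375],"travel":[10,4,0],"hand":10},{"rot":[0,0,-0.0375],"travel":[10,4,20],"hand":10},{"rot":[0,0,-0.0375],"travel":[10,4,45],"hand":10},{"rot":[0,0,-0.0375],"travel":[10,4,70],"hand":10},{"rot":[0,0,-0.0375],"travel":[10,4,83],"hand":10},{"rot":[0,0,-0.0375],"travel":[10,4,90],"hand":10},{"rot":[0,0,-0.0375],"travel":[10,4,93],"hand":10},{"rot":[0,0,-0.0375],"travel":[10,4,93],"hand":10}]'

```text
time_s: 5.12
ee_pos: [0.6179, 0.0594, 0.0304]
orientation: [-3.141, 0.001, -2.947]
contact_force: [0.8, 0.7, -1.8]
finger_gap: 0.204
finger_force: 59.1
```

Run:
```python
from h import *
import pickle
c=read_camera('wrist'); pickle.dump(c,open('w3.pkl','wb')); save('w3',c['pixels']); s=read_state(); print(s['ee_pos'],s['orientation'],s['finger_gap'],s['contact_force'],s['wrist_torque'])
```

```text
[0.61804094 0.05932352 0.0304996 ] [-3.14143173e+00  1.32238030e-03 -2.94680368e+00] 0.20558398299023775 [ 0.45556887  0.11807713 -1.24918848] [ 0.01096522 -0.02086881  0.03313386]
```

View pics/w3.png

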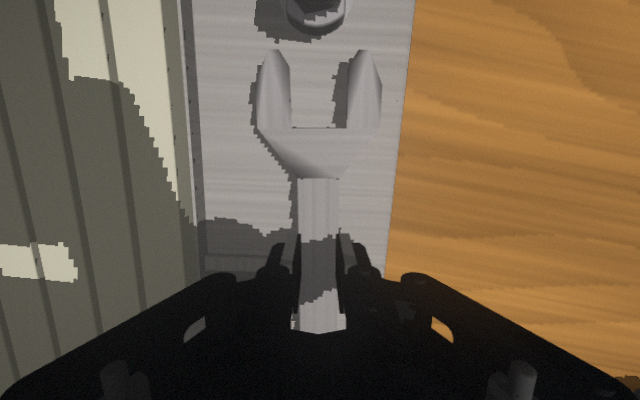

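The collar is centred at (316,20), spanning columns 287 to 346. The jaw is centred at column 317, so they line up. Slide in.

Emit:
arm_command --motion '[{"rot":[0,0,0],"travel":[0,0,2],"hand":10},{"rot":[0,0,0],"travel":[4,0,2.5],"hand":10},{"rot":[0,0,0],"travel":[8,0,2.5],"hand":10},{"rot":[0,0,0],"travel":[12,0,2.5],"hand":10},{"rot":[0,0,0],"travel":[16,0,2.5],"hand":10},{"rot":[0,0,0],"travel":[19,0,2.5],"hand":10},{"rot":[0,0,0],"travel":[22,0,2.5],"hand":10},{"rot":[0,0,0],"travel":[22,0,2.5],"hand":10}]'

```text
time_s: 6.18
ee_pos: [0.5956, 0.0548, 0.0273]
orientation: [-3.141, -0.001, -2.947]
contact_force: [-1.1, -0.9, -1.7]
finger_gap: 0.207
finger_force: 59.2
```

Run:
```python
from h import *
import pickle
c=read_camera('wrist'); pickle.dump(c,open('w4.pkl','wb')); 
s=read_state(); print(s['ee_pos'],s['orientation'],s['finger_gap'],s['contact_force'],s['wrist_torque'])
save('w4',cv2.resize(c['pixels'][:180,200:440],None,fx=3.3,fy=3.3,interpolation=cv2.INTER_CUBIC))
```

```text
[0.5956613  0.05481649 0.02726926] [-3.14139178e+00 -7.50005024e-04 -2.94673191e+00] 0.20480477984017736 [-0.74173242 -1.13398025 -1.56281679] [-0.2024917   0.07821091  0.03152982]
```

View pics/w4.png

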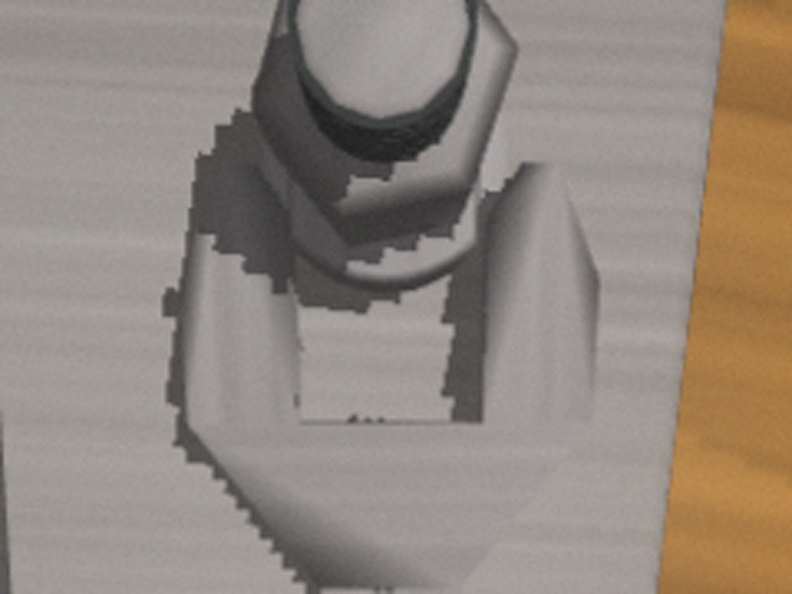

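The collar is already entering between the jaw flats and is centred, with about 16 mm left to the throat. Continue.

Emit:
arm_command --motion '[{"rot":[0,0,0],"travel":[4,0,0],"hand":10},{"rot":[0,0,0],"travel":[8,0,0],"hand":10},{"rot":[0,0,0],"travel":[11,0,0],"hand":10},{"rot":[0,0,0],"travel":[13,0,0],"hand":10},{"rot":[0,0,0],"travel":[14.5,0,0],"hand":10},{"rot":[0,0,0],"travel":[14.5,0,0],"hand":10}]'

```text
time_s: 6.98
ee_pos: [0.5816, 0.0521, 0.0273]
orientation: [-3.142, -0.0, -2.947]
contact_force: [0.6, -2.4, -1.5]
finger_gap: 0.205
finger_force: 59.2
```

Run:
```python
from h import *
import pickle
c=read_camera('wrist'); pickle.dump(c,open('w5.pkl','wb')); 
s=read_state(); print(s['ee_pos'],s['orientation'],s['finger_gap'],s['contact_force'],s['wrist_torque'])
save('w5',cv2.resize(c['pixels'][:180,200:440],None,fx=3.3,fy=3.3,interpolation=cv2.INTER_CUBIC))
```

```text
[0.58163574 0.05214924 0.02730647] [-3.14153179e+00 -2.85789065e-04 -2.94685499e+00] 0.2040387280358281 [ 0.06204292 -1.55710015 -2.13981391] [-0.24754689 -0.02933042  0.12140474]
```

View pics/w5.png

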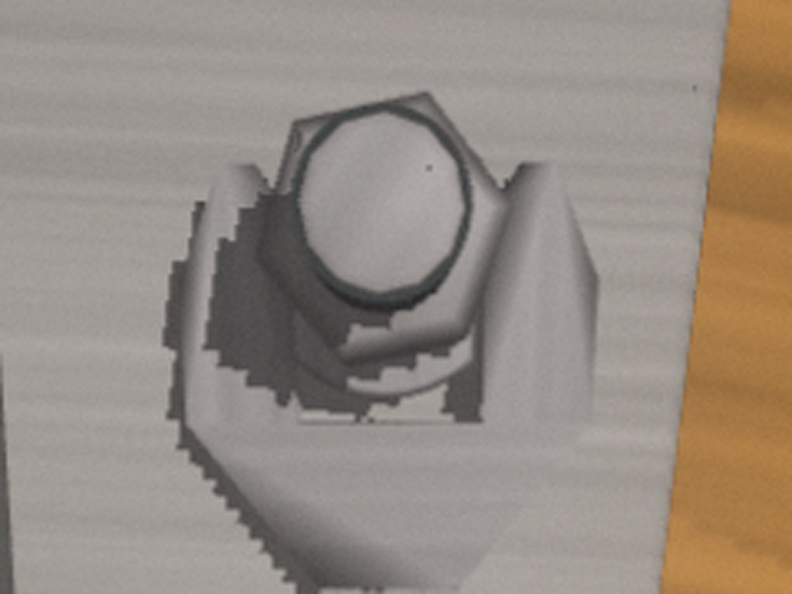

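Emit:
arm_command --motion '[{"rot":[0,0,0],"travel":[1.5,0,0],"hand":10},{"rot":[0,0,0],"travel":[3,0,0],"hand":10},{"rot":[0,0,0],"travel":[3,0,1.5],"hand":10},{"rot":[0,0,0],"travel":[3,0,3],"hand":10},{"rot":[0,0,0],"travel":[3,0,3],"hand":10}]'

```text
time_s: 7.65
ee_pos: [0.5788, 0.0516, 0.0262]
orientation: [-3.141, 0.0, -2.947]
contact_force: [-3.5, -1.9, 11.8]
finger_gap: 0.206
finger_force: 60.8
```

```bash
cat > m3.py <<'E'
from h import *
import pickle
c=pickle.load(open('w5.pkl','rb'))
z=np.array([[296,122],[428,95],[505,200],[470,340],[345,357],[260,250]])/3.3+[200,0]
P=onplane(c,z,.060)[:,:2]; d=P-P.mean(0); print('nut ctr',P.mean(0),np.linalg.norm(d,axis=1))
an=np.arctan2(d[:,1],d[:,0]); print('corner angles deg mod 60',np.degrees(an)%60)
print('stud ctr',onplane(c,np.array([[384,205]])/3.3+[200,0],.075))
s=read_state(); print(s['ee_pos'],s['orientation'],s['contact_force'],s['wrist_torque'])
E
python3 m3.py
```

```text
nut ctr [0.50041786 0.03548237] [0.01340738 0.01322929 0.01279061 0.01420249 0.01326271 0.01310688]
corner angles deg mod 60 [52.81104275 51.74654831 54.13154773 51.52586013 52.74262811 49.76760234]
stud ctr [[0.50056997 0.03558063 0.075     ]]
[0.57875895 0.05157052 0.02624839] [-3.14143261e+00  4.29871847e-04 -2.94686957e+00] [-3.49638631 -1.91738415 11.81956617] [-0.34652475  0.56301956  0.1573076 ]
```

Home: the tool is 80.0 mm from the post and the spanner rests on the shelf with 12 N of contact. The nut centre is (0.5004, 0.0355), with flat normals at about 22° mod 60. Release, rise, and go over the nut with the pads square to the 82° flats.

Emit:
arm_command --motion '[{"rot":[0,0,0],"travel":[0,0,2],"hand":42},{"rot":[0,0,0],"travel":[0,0,2],"hand":42},{"rot":[0,0,0],"travel":[0,0,0],"hand":42},{"rot":[0,0,0],"travel":[0,0,-30],"hand":42},{"rot":[0,0,0],"travel":[0,0,-80],"hand":42},{"rot":[0,0,0.17],"travel":[20,0,-110],"hand":45},{"rot":[0,0,0.334],"travel":[50,0,-110],"hand":45},{"rot":[0,0,0.334],"travel":[80,0,-110],"hand":45},{"rot":[0,0,0.334],"travel":[80,0,-110],"hand":45}]'

```text
time_s: 8.78
ee_pos: [0.4984, 0.036, 0.1344]
orientation: [-3.141, -0.001, 3.002]
contact_force: [-0.1, 0.2, 0.4]
finger_gap: 0.525
finger_force: 0.0
```

Run:
```python
from h import *
import pickle
c=read_camera('wrist'); pickle.dump(c,open('w6.pkl','wb')); d=read_camera('scene'); pickle.dump(d,open('s6.pkl','wb'))
s=read_state(); print(s['ee_pos'],s['orientation'],s['contact_force'],s['wrist_torque'])
im=np.vstack([cv2.resize(c['pixels'],(480,300)),cv2.resize(d['pixels'][140:260,180:372],(480,300),interpolation=cv2.INTER_CUBIC)]); save('v6',im)
print(proj(c,[.5004,.0355,.06]))
```

```text
[0.50110493 0.03627272 0.13467049] [3.14112376e+00 1.58528931e-03 3.00218091e+00] [-0.17400104  0.39585698 -0.06937004] [ 0.0498373  -0.02354971 -0.01732154]
[[317.82791072 211.80880532]]
```

View pics/v6.png

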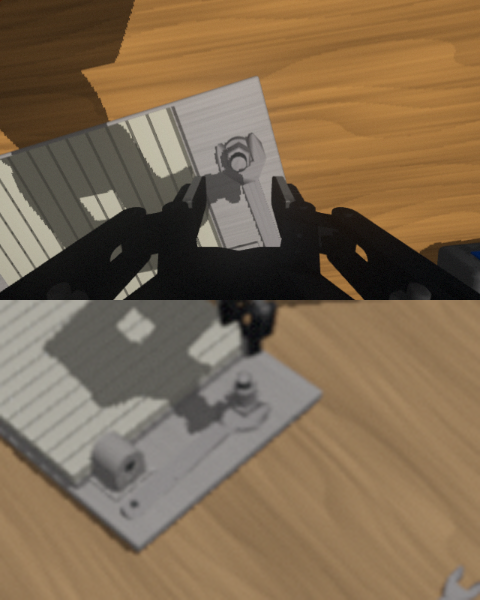

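The top half (wrist) shows the nut below the fingers with its flats square to the pads. The bottom half (scene) shows the spanner on the collar, lying flat with its handle beside the lug. Descend and grip.

Emit:
arm_command --motion '[{"rot":[0,0,0],"travel":[0,0.5,40],"hand":45},{"rot":[0,0,0],"travel":[0,0.5,70],"hand":45},{"rot":[0,0,0],"travel":[0,0.5,84],"hand":45},{"rot":[0,0,0],"travel":[0,0.5,90],"hand":45},{"rot":[0,0,0],"travel":[0,0.5,90],"hand":15},{"rot":[0,0,0],"travel":[0,0.5,90],"hand":15},{"rot":[0,0,0],"travel":[0,0.5,90],"hand":15},{"rot":[0,0,0],"travel":[0,0.5,90],"hand":15}]'

```text
time_s: 9.88
ee_pos: [0.501, 0.0357, 0.0453]
orientation: [-3.14, 0.002, 3.003]
contact_force: [-0.4, -5.2, -0.5]
finger_gap: 0.261
finger_force: 59.2
```

```bash
python3 -c "
from h import *
s=read_state(); print(s['ee_pos'],s['orientation'],s['contact_force'],s['wrist_torque'],s['finger_gap']*85.4)"
```

```text
[0.50101706 0.03572308 0.04527624] [-3.14036738e+00  2.06056108e-03  3.00311256e+00] [-0.42059434 -5.17022051 -0.46993408] [-0.73932729 -0.00669353 -0.0128571 ] 22.289267145443535
```

Emit:
arm_command --motion '[{"rot":[0,0,0.08],"travel":[0,0,0],"hand":15},{"rot":[0,0,0.16],"travel":[0,0,0],"hand":15},{"rot":[0,0,0.24],"travel":[0,0,0],"hand":15},{"rot":[0,0,0.32],"travel":[0,0,0],"hand":15},{"rot":[0,0,0.4],"travel":[0,0,0],"hand":15},{"rot":[0,0,0.48],"travel":[0,0,0],"hand":15},{"rot":[0,0,0.56],"travel":[0,0,0],"hand":15},{"rot":[0,0,0.64],"travel":[0,0,0],"hand":15}]'

```text
time_s: 10.88
ee_pos: [0.5011, 0.0356, 0.0453]
orientation: [3.141, 0.003, 2.362]
contact_force: [0.6, -5.3, -1.6]
finger_gap: 0.259
finger_force: 59.1
```

```bash
python3 -c "
from h import *
s=read_state(); print(s['ee_pos'],s['orientation'],s['contact_force'],s['wrist_torque'],s['finger_gap']*85.4)"
```

```text
[0.50109943 0.03564611 0.04527296] [3.14146620e+00 2.84395730e-03 2.36181462e+00] [ 0.55785861 -5.29362732 -1.58348672] [-0.77471734 -0.05453752  0.32129162] 22.156872015460877
```

The wrist moment of 0.32 N m matches the free-turning friction. Continue in small steps and watch the torque.

Emit:
arm_command --motion '[{"rot":[0,0,0.05],"travel":[0,0,0],"hand":15},{"rot":[0,0,0.1],"travel":[0,0,0],"hand":15},{"rot":[0,0,0.15],"travel":[0,0,0],"hand":15}]'

```text
time_s: 11.25
ee_pos: [0.5011, 0.0356, 0.0453]
orientation: [3.141, 0.003, 2.213]
contact_force: [0.7, -5.4, -1.0]
finger_gap: 0.258
finger_force: 59.1
```

```bash
python3 -c "
from h import *
s=read_state(); print(s['orientation'],s['contact_force'],s['wrist_torque'],s['finger_gap']*85.4)"
```

```text
[3.14103795e+00 2.85204233e-03 2.21285416e+00] [ 0.7432556  -5.4427869  -0.97854388] [-0.8617461  -0.08206042  0.3156325 ] 22.047109429561242
```

Emit:
arm_command --motion '[{"rot":[0,0,0.04],"travel":[0,0,0],"hand":15},{"rot":[0,0,0.08],"travel":[0,0,0],"hand":15},{"rot":[0,0,0.12],"travel":[0,0,0],"hand":15}]'

```text
time_s: 11.62
ee_pos: [0.5012, 0.0356, 0.0453]
orientation: [3.141, 0.003, 2.093]
contact_force: [-0.1, -6.4, -0.5]
finger_gap: 0.265
finger_force: 59.1
```

```bash
python3 -c "
from h import *
s=read_state(); print(s['orientation'],s['contact_force'],s['wrist_torque'],s['finger_gap']*85.4)"
```

```text
[3.14065693e+00 2.86041309e-03 2.09318782e+00] [-0.14192628 -6.43692671 -0.48163082] [-0.81633157 -0.08167193  0.31019334] 22.65258955225137
```

Emit:
arm_command --motion '[{"rot":[0,0,0.03],"travel":[0,0,0],"hand":15},{"rot":[0,0,0.06],"travel":[0,0,0],"hand":15},{"rot":[0,0,0.09],"travel":[0,0,0],"hand":15}]'

```text
time_s: 12.0
ee_pos: [0.5011, 0.0356, 0.0453]
orientation: [3.14, 0.003, 2.004]
contact_force: [1.2, -5.2, -0.1]
finger_gap: 0.262
finger_force: 59.1
```

```bash
python3 -c "
from h import *
s=read_state(); print(s['orientation'],s['contact_force'],s['wrist_torque'],s['finger_gap']*85.4)"
```

```text
[3.14046181e+00 2.76653017e-03 2.00359202e+00] [ 1.1829658  -5.21922047 -0.0519756 ] [-0.9580936  -0.07316983  0.30085851] 22.375091529339233
```

Emit:
arm_command --motion '[{"rot":[0,0,0.03],"travel":[0,0,0],"hand":15},{"rot":[0,0,0.06],"travel":[0,0,0],"hand":15},{"rot":[0,0,0.09],"travel":[0,0,0],"hand":15}]'

```text
time_s: 12.38
ee_pos: [0.5011, 0.0356, 0.0453]
orientation: [3.14, 0.003, 1.914]
contact_force: [-0.2, -5.5, -1.2]
finger_gap: 0.256
finger_force: 59.1
```

Run:
```python
from h import *
import pickle
s=read_state(); print(s['orientation'],s['contact_force'],s['wrist_torque'],s['finger_gap']*85.4)
d=read_camera('scene'); d0=pickle.load(open('s6.pkl','rb'))
print(d['pixels'].shape)
# handle movement: diff of region around handle end
f=lambda im: cv2.resize(im['pixels'][165:260,180:300],(480,380),interpolation=cv2.INTER_CUBIC)
save('v7',np.hstack([f(d0)[:, :390],f(d)[:, :390]]))
```

```text
[3.14017507e+00 2.69136076e-03 1.91360936e+00] [-0.20001119 -5.49553925 -1.16154925] [-0.90197494 -0.05544807  0.27985432] 21.873336429686667
(400, 640, 3)
```

View pics/v7.png

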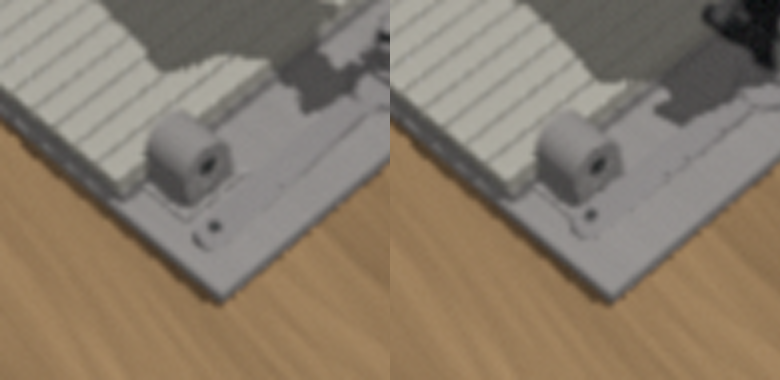

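The handle has moved about 10 mm and now bears against the lug, with its hole going from (213,227) to (590,215) in the paired crop. The collar is held, so keep turning.

Emit:
arm_command --motion '[{"rot":[0,0,0.03],"travel":[0,0,0],"hand":15},{"rot":[0,0,0.06],"travel":[0,0,0],"hand":15}]'

```text
time_s: 12.68
ee_pos: [0.5011, 0.0356, 0.0453]
orientation: [3.14, 0.003, 1.854]
contact_force: [0.6, -5.9, -0.4]
finger_gap: 0.264
finger_force: 59.1
```

```bash
python3 -c "
from h import *
s=read_state(); print(s['orientation'],s['contact_force'],s['wrist_torque'],s['finger_gap']*85.4)"
```

```text
[3.14004869e+00 2.64600082e-03 1.85359948e+00] [ 0.57382313 -5.88022469 -0.39664422] [-0.86969653 -0.06982802  0.31257005] 22.528479401856423
```

Emit:
arm_command --motion '[{"rot":[0,0,0.03],"travel":[0,0,0],"hand":15},{"rot":[0,0,0.06],"travel":[0,0,0],"hand":15}]'

```text
time_s: 12.92
ee_pos: [0.5011, 0.0356, 0.0453]
orientation: [3.14, 0.003, 1.794]
contact_force: [-0.6, -5.4, -0.7]
finger_gap: 0.263
finger_force: 59.1
```

```bash
python3 -c "
from h import *
s=read_state(); print(s['orientation'],s['contact_force'],s['wrist_torque'],s['finger_gap']*85.4)"
```

```text
[3.13990495e+00 2.54256903e-03 1.79357657e+00] [-0.55822323 -5.43059124 -0.70336943] [-0.90083664 -0.08807261  0.31848547] 22.501234628434272
```

Emit:
arm_command --motion '[{"rot":[0,0,0.025],"travel":[0,0,0],"hand":15},{"rot":[0,0,0.05],"travel":[0,0,0],"hand":15}]'

```text
time_s: 13.18
ee_pos: [0.5011, 0.0356, 0.0453]
orientation: [3.14, 0.003, 1.744]
contact_force: [-1.4, -4.3, -0.6]
finger_gap: 0.266
finger_force: 59.2
```

```bash
python3 -c "
from h import *
s=read_state(); print(s['orientation'],s['contact_force'],s['wrist_torque'],s['finger_gap']*85.4)"
```

```text
[3.13980782e+00 2.55396362e-03 1.74422215e+00] [-1.43287462 -4.30448224 -0.59799547] [-0.83737218 -0.11857032  0.48218073] 22.689259062002925
```

Torque has begun to rise, now 0.48 N m. A little more to confirm the stop.

Emit:
arm_command --motion '[{"rot":[0,0,0.02],"travel":[0,0,0],"hand":15},{"rot":[0,0,0.04],"travel":[0,0,0],"hand":15},{"rot":[0,0,0.04],"travel":[0,0,0],"hand":15}]'

```text
time_s: 13.55
ee_pos: [0.5011, 0.0356, 0.0453]
orientation: [3.14, 0.003, 1.706]
contact_force: [-0.4, -5.2, 0.1]
finger_gap: 0.26
finger_force: 59.3
```

```bash
python3 -c "
from h import *
s=read_state(); print(s['orientation'],s['contact_force'],s['wrist_torque'],s['finger_gap']*85.4)"
```

```text
[3.13976109e+00 2.84881642e-03 1.70644515e+00] [-0.4078113  -5.24868019  0.07177831] [-0.87455402 -0.12621236  0.84884545] 22.192294597950838
```

Hard stop reached at 0.85 N m. Release and lift straight up.

Emit:
arm_command --motion '[{"rot":[0,0,0],"travel":[0,0,0],"hand":45},{"rot":[0,0,0],"travel":[0,0,0],"hand":45},{"rot":[0,0,0],"travel":[0,0,0],"hand":45},{"rot":[0,0,0],"travel":[0,0,-30],"hand":45},{"rot":[0,0,0],"travel":[0,0,-70],"hand":45},{"rot":[0,0,0],"travel":[0,0,-120],"hand":45},{"rot":[0,0,0],"travel":[0,0,-120],"hand":45}]'

```text
time_s: 14.42
ee_pos: [0.5031, 0.037, 0.1683]
orientation: [3.132, 0.001, 1.702]
contact_force: [-0.7, -0.4, 0.5]
finger_gap: 0.531
finger_force: 0.0
```

Run:
```python
from h import *
c=read_camera('wrist'); d=read_camera('scene'); e=read_camera('side')
s=read_state(); print(s['ee_pos'],s['contact_force'])
a=cv2.resize(c['pixels'],(480,300)); r=lambda x:cv2.resize(x,(390,300),interpolation=cv2.INTER_CUBIC)
im=np.zeros((600,800,3),np.uint8); im[:300,:480]=a; im[300:,:390]=r(d['pixels'][150:258,190:330]); im[300:,400:790]=r(e['pixels'][110:195,270:380])
save('v8',im)
Q=cloud(c); v,u=np.mgrid[0:400,0:640]
# nut angle: project nut top face pixels z 0.057-0.064
t=(Q[...,2]>.057)&(Q[...,2]<.064)&(np.hypot(Q[...,0]-.5004,Q[...,1]-.0355)<.018); P=Q[t][:,:2]-[.5004,.0355]
print(t.sum())
# handle top band z .029-.033
t=(Q[...,2]>.027)&(Q[...,2]<.036)&(Q[...,0]>.54)&(Q[...,0]<.64); S=Q[t]; print(len(S), np.median(S[:,2]))
```

```text
[0.49964166 0.03670962 0.16352284] [-0.64755793  0.36617519 -0.1855317 ]
292
2762 0.030913686495163545
```

View pics/v8.png

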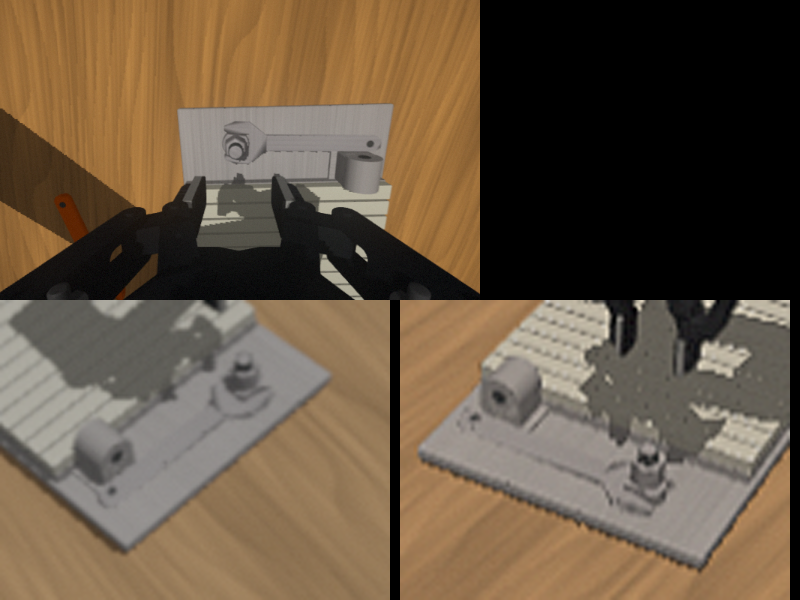

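The spanner lies flat on the collar (top measured at 31 mm, as expected on the 22 mm shelf) with its handle against the lug. The nut is tight and the gripper is clear. Handing in.

```bash
python3 -c "
from bench import hand_in
print(hand_in())"
```

```text
the job is handed in; nothing more can be done
None
```

The job is handed in, with no verdict returned: the locknut is turned to its stop (0.85 N m felt, against about 0.3 N m turning freely), the larger spanner lies flat on the collar with its handle against the lug, and the arm kept clear of the small spanner, scraper and bowl (not re-measured at the end).

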